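# Put three salvaged parts back on the right stations of a repair bench

### The job

The three salvaged parts are on each other's stations: put the finned heat sink on the hot plate, the ring-shaped toroidal transformer on the weighing scale's pan and the square-cored transformer in the shallow tray, each upright and centred. No station holds two parts, so set one down on the empty cork mat on the way, and let go of it there. Set things gently on the scale, and leave the jar, the wire spool and the little bottle where they are.

Things in the scene. Friction and masses are not known exactly. Their poses are not given: they have to be found in the camera images.
- heatsink: Bare aluminium heat sink, 56 (x) x 44 (y) x 33 mm high: a 6 mm base plate with six upright fins, each 3 mm thick, running along its x. Loose, about 160 g. Origin: centre of the underside; z up. Grip across y (44 mm, on the flat outer fins). Starts in the tray; belongs on the hot plate.
- toroid: Toroidal transformer: a copper-wound ring with a black potted centre, solid, diameter 60 mm, 32 mm high, lying flat. Loose, about 320 g. Origin: centre of the underside; z up. Grip across its diameter at any yaw. Starts on the hot plate; belongs on the scale.
- transformer: Square-cored transformer standing upright: a dark laminated steel core 54 (x) x 22 (y) x 46 mm high with a copper and black coil bulging to 40 mm in y between heights 11 and 37 mm, on a foot plate 54 x 40 x 2 mm. Loose, about 300 g. Origin: centre of the underside; z up. Grip across x (54 mm, on the flat ends of the core). Starts on the scale; belongs in the tray.
- hotplate: Small electric hot plate, switched off and cold: black housing 116 x 110 mm with a square bare aluminium plate 92 x 92 mm on top. Fixed. Origin: centre of its underside on the table; the flat top of the plate is 40 mm above the origin.
- scale: Weighing scale: white housing 140 (x) x 112 mm, 22 mm high, reaching from 82 mm on the -x side of its origin to 58 mm on the +x side, with a round steel pan of diameter 100 mm. Fixed; the pan does not give. Origin: under the centre of the pan, on the table; the flat top of the pan is 38 mm above the origin.
- tray: Shallow square open blue plastic tray, 104 x 104 mm outside, walls 4 mm thick, 10 mm high. Fixed. Origin: centre of its underside on the table; the inner floor is 4 mm above the origin.
- mat: Square cork mat, 110 x 110 x 4 mm, empty at the start: the free spot. Fixed. Origin: centre of its underside on the table; its top is 4 mm above the origin.
- jar: Bystander: white jar with a black cap, diameter 56 mm, 60 mm high, standing loose on the table. Origin: centre of the underside.
- spool: Bystander: spool of solder wire with black flanges, diameter 56 mm, 40 mm high, standing loose on the table. Origin: centre of the underside.
- flux: Bystander: little amber bottle, diameter 32 mm, 65 mm high, standing loose on the table. Origin: centre of the underside.
Not all that is in view belongs to the job. What is shaped like the transformer but purple or yellow is not meant. Leave any purple look-alike of the toroid alone.

How it is judged:
By the outcome, as a careful person would: the job done as asked, in the order asked, and still so for the second after the job is handed in, with the robot touching nothing.
It also fails if it takes over 109 s, if anything falls off the work surface, if the arm or the gripper's body presses on something with over 40 N, if the wrist force passes 120 N, or if a joint passes its speed limit or range.

### The arm

A 6-joint arm with a two-finger parallel gripper is mounted at the origin on the work surface. World frame = base frame: x ahead of the robot, y to its left, z up, the work surface at z = 0. Lengths are in mm, angles in degrees, forces in N, time in s.
With the tool pointing down it reaches from about 375 to 925 mm from the base axis. Payload 5.7 kg.
Tool frame: the origin (TCP) lies midway between the tips of the shut fingers; the grasp point (between the pads) lies 19 mm behind it (manip.tcp_to_grasp is the distance from the TCP to the grasp point, in mm); z points along the fingers, x is the direction in which the jaws open and shut, and the axes are right-handed (so a half turn about z gives the same grasp; the last joint's range is limited). The gripper opens to 88 mm and grips with 3 to 60 N. Pads are 20 mm wide; open, the fingers measure 115 mm over their backs; the gripper's body (75 mm by 178 mm) begins 61 mm behind the grasp point.
Start: joints at [58.837, 20.558, 86.54, -0, 72.909, -6.595], TCP at [249.456, 545.65, 222.623] pointing down, gripper open.
Joint ranges: [-170.27, 170.27], [-57.76, 135], [12.27, 136.19], [-55.21, 235.2], [11.17, 155.16], [-170.74, 170.74]. Speed limits (degrees/s): [136.94, 136.94, 180, 180, 180, 180].

### API

Orientations are given as a 3x3 rotation matrix whose columns are the frame's x, y, z axes.
In Python, from station import manip gives the robot as it stands.
- The arm moves only by the tool drive_tool, never from a script. Its argument "motion" is a list of rows, each a list of 7 numbers: the turn, a rotation vector about the world's x, y, z in rad, then the shift along the world's x, y, z in mm, then the closure, from 0 (fully open) to 1 (shut). A call has 1 to 20 rows; each row shifts and turns the commanded pose from where the row before left it; what a row does not reach is not made up. A row lasts 1/12 s, in which the tool goes at most 41.7 mm and 7.16 degrees, less where a joint would pass 70% of its speed; a pose out of reach is approached as far as the arm can. A call with a gripper value outside its range is refused whole. The fingers move at their own pace and stop on an object; "force" is the grip in N (left out, the last holds). Time passes only in rows, so rows that do not move let the fingers close. It gives the time, the measured TCP pose, the force and the opening at its end, in the units of the state.
- manip.state(): the state, without advancing time (a new reading comes with each control period).
- manip.capture(name): name is "side" or "top"; returns (picture, depth): 480x640x3 uint8, red, green, blue; 480x640 float32, mm along the optical axis (not along the pixel's ray), 0 where there is no reading.
- manip.camera_model(name): a dict with "K" (3x3 intrinsics, pixels), "R" (3x3) and "t" (3): a world point X has camera coordinates R X + t. Camera axes: x right, y down, z forward; pixel columns grow to the right and rows downward; lengths in mm; the calibration is good to about 2 mm. A picture is of the moment at which its call begins. camera_model takes no time and is no camera call.
- manip.close_job(): hands the job in, once; it reports no verdict.
The state is a dict: "t": time; "q": joint angles; "qd": joint speeds; "effort": joint torques, N m; "position": TCP position; "orientation": TCP orientation; "ft_force": force on the tool from outside, world axes, zero at the start; "wrist_torque": the same for the moment, N m; "width": finger opening in mm.
Only numpy, scipy, OpenCV 4.12 (cv2) and the standard library are available. Lean on these libraries where they do the work, as an engineer would, in place of code of your own. Each camera call takes 0.05 s, during which the arm holds its last target. There are 200 camera calls.

## Working session

There is one attempt and no reset: what is moved stays moved. The work goes in short steps, Python scripts to look and compute and a tool call to move; the robot and the scene stay as the last step left them, time stands still between calls to the robot, and variables do not carry over. Pictures are saved under pics/ and viewed, about 12 in all and at most 16, crops included, and the job is handed in when it is done.

Besides the shell and the picture viewer there is one more tool, called after ">>>" in YAML: its name, and indented under it one key for each argument. drive_tool: Moves the arm, as the interface text tells. Its arguments: {"type":"object","properties":{"motion":{"type":"array","items":{"type":"array","items":{"type":"number"}}},"force":{"type":"number"}},"required":["motion"]}

```bash
ls; mkdir -p pics
python3 - <<'E'
from station import manip
import cv2,numpy as np
s=manip.state();print(s['t'],s['position'],s['width'],np.round(s['orientation'],3).tolist())
for n in("top","side"):
    p,d=manip.capture(n);cv2.imwrite(f"pics/{n}0.png",p[:,:,::-1]);np.save(f"pics/{n}0.npy",d)
    m=manip.camera_model(n);print(n,np.round(m["K"],1).tolist(),np.round(-m["R"].T@m["t"]),np.round(m["R"],3).tolist())
E
```

```text
pics
0.0 [249.10498163 545.07754801 221.81930372] 88.25977202409851 [[0.416, 0.909, -0.001], [0.909, -0.416, -0.002], [-0.002, -0.0, -1.0]]
top [[619.1, 0.0, 326.8], [0.0, 619.1, 243.2], [0.0, 0.0, 1.0]] [ 363.   24. 1282.] [[0.029, -1.0, 0.002], [-0.99, -0.029, -0.14], [0.14, 0.002, -0.99]]
side [[496.1, 0.0, 316.6], [0.0, 496.1, 242.0], [0.0, 0.0, 1.0]] [ 175. -604.  452.] [[0.846, -0.533, -0.007], [-0.253, -0.39, -0.885], [0.469, 0.751, -0.465]]
```

View pics/top0.png

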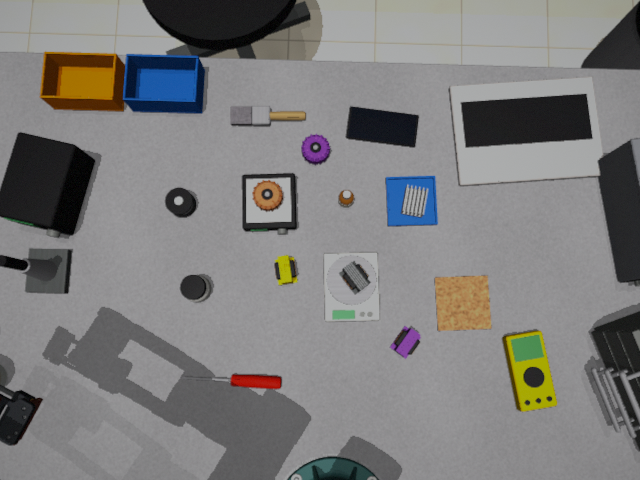

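View pics/side0.png

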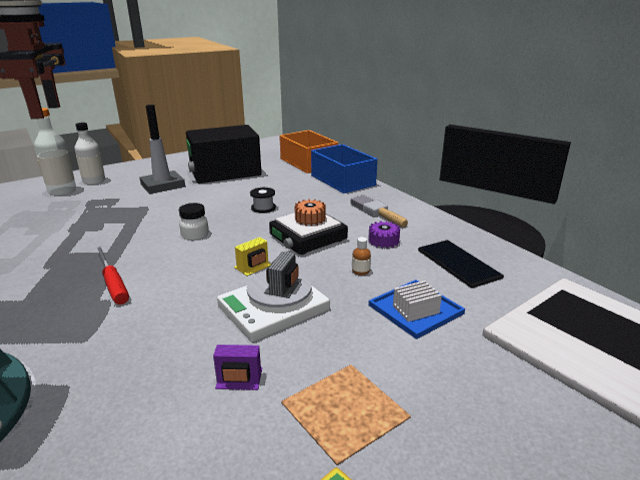

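Top view: the copper toroid is at (267,195) on the hot plate, with a purple look-alike at (316,149). The dark transformer is at (355,277) on the scale, with a yellow look-alike at (286,270) and a purple one at (405,342). The heat sink is at (415,200) in the blue tray, and the empty mat is at (463,303). The ones meant are those on the stations with the right colours. I'll confirm and measure in a crop.

```bash
cat > h.py <<'E'
import numpy as np,cv2
from station import manip
M={n:manip.camera_model(n) for n in("top","side")}
def ray(n,u,v,z):  # pixel -> world point on plane z
    m=M[n];R=np.array(m["R"]);t=np.array(m["t"]);c=-R.T@t
    d=R.T@np.linalg.inv(m["K"])@[u,v,1];return c+d*(z-c[2])/d[2]
def cloud(n,d):
    m=M[n];v,u=np.mgrid[:480,:640];K=np.array(m["K"])
    P=np.stack([(u-K[0,2])/K[0,0]*d,(v-K[1,2])/K[1,1]*d,d],-1)
    return (P-np.array(m["t"]))@np.array(m["R"])
def rect(W,box,zlo,zhi):
    u0,v0,u1,v1=box;P=W[v0:v1,u0:u1].reshape(-1,3);P=P[(P[:,2]>zlo)&(P[:,2]<zhi)]
    r=cv2.minAreaRect(P[:,:2].astype(np.float32));return len(P),np.round(r[0],1),np.round(r[1],1),round(r[2],1),round(float(np.median(P[:,2])),1)
E
python3 - <<'E'
from h import *
d=np.load("pics/top0.npy");W=cloud("top",d)
B=dict(toroid=((245,172,292,218),55,85),hot=((238,168,302,236),30,50),trans=((330,255,380,300),70,95),transall=((335,255,378,300),44,95),pan=((320,248,384,326),32,44),scale=((320,248,384,326),12,30),sink=((395,180,435,220),25,50),tray=((380,172,442,230),6,16),mat=((430,270,496,335),2.5,8),
jar=((178,270,214,304),50,70),spool=((163,185,198,220),30,50),flux=((333,185,358,210),25,80),yel=((270,252,300,290),30,60),pur=((388,322,424,360),30,60))
for k,(b,lo,hi) in B.items(): print(k,*rect(W,b,lo,hi))
p=cv2.imread("pics/top0.png")[160:360,230:500]
cv2.imwrite("pics/crop0.png",cv2.resize(p,None,fx=2.95,fy=2.95,interpolation=cv2.INTER_CUBIC))
E
```

```text
toroid 696 [629.2 150.2] [59.5 58.4] 53.4 69.8
hot 2048 [619.1 149.5] [125.9 109.1] 3.1 37.1
trans 466 [469.5 -29.5] [54.4 40.1] 40.2 82.1
transall 518 [465.7 -27.9] [54.4 84.2] 75.2 81.3
pan 1367 [465.7 -24. ] [97.4 96.9] 1.7 37.4
scale 1837 [454.  -24.6] [140.2 111.9] 2.9 21.1
sink 331 [ 634.2 -150.7] [44.6 56.8] 81.2 35.3
tray 767 [ 636.3 -147.1] [111.7 113.1] 0.9 8.8
mat 1848 [ 429.6 -256.2] [130.9 136.8] 1.7 4.4
jar 504 [440.7 290.2] [48.  49.3] 5.2 58.6
spool 589 [617.  333.6] [55.9 54.9] 73.1 39.0
flux 200 [634.7  -9. ] [30.4 31.3] 2.5 43.0
yel 454 [483.3 111.2] [55.  40.7] 10.6 43.5
pur 475 [ 344.1 -137.8] [41.2 54.1] 56.7 43.8
```

View pics/crop0.png

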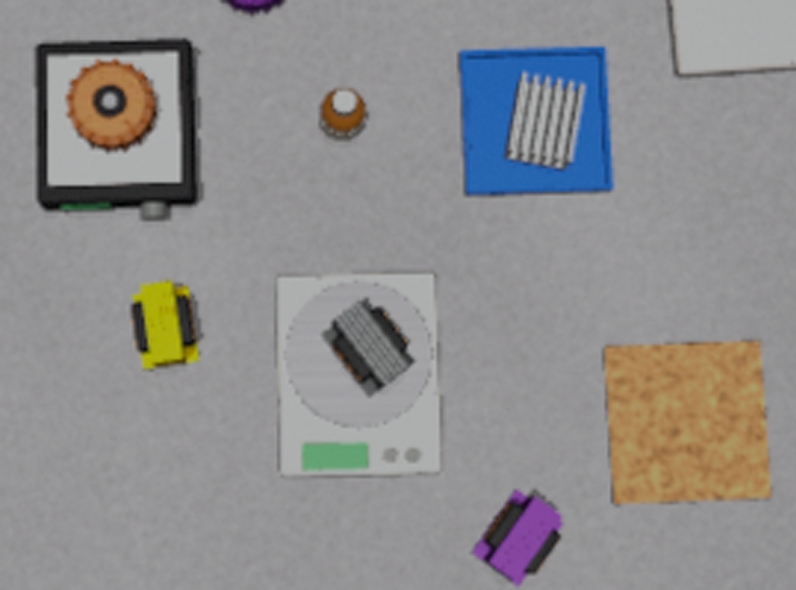

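The crop confirms the choice: copper toroid, dark steel transformer and finned sink sit on the three stations, and the purple and yellow ones are on the table. Next I'll get the station centres from the crop corners.

Run:
```python
from h import *
C=dict(mat=([(604,347),(760,341),(770,497),(612,503)],4),tray=([(459,52),(605,47),(611,189),(466,195)],10),hot=([(50,53),(179,51),(181,182),(49,184)],40),scale=([(277,275),(436,273),(439,473),(280,476)],22))
for k,(c,z) in C.items():
    P=np.array([ray("top",u/2.95+229.7,v/2.95+159.7,z) for u,v in c])[:,:2]
    e=np.roll(P,-1,0)-P;print(k,np.round(P.mean(0),1),"sides",np.round(np.hypot(*e.T)),"ang",np.round(np.degrees(np.arctan2(e[:,1],e[:,0]))))
```

```text
mat [ 428.1 -255.4] sides [110. 108. 110. 108.] ang [ -86. -177.   94.    3.]
tray [ 637.9 -147. ] sides [104. 103. 103. 104.] ang [ -86. -177.   94.    4.]
hot [625.2 148.6] sides [90. 93. 91. 93.] ang [ -87. -177.   93.    2.]
scale [453.6 -24.9] sides [111. 138. 109. 139.] ang [ -88. -178.   93.    3.]
```

>>> drive_tool:
  motion:
    - [0, 0, 0.0138, 18, -33, 0, 0]
    - [0, 0, 0.0138, 18, -33, 0, 0]
    - [0, 0, 0.0138, 18, -33, 0, 0]
    - [0, 0, 0.0138, 18, -33, 0, 0]
    - [0, 0, 0.0138, 18, -33, 0, 0]
    - [0, 0, 0.0138, 18, -33, 0, 0]
    - [0, 0, 0.0138, 18, -33, 0, 0]
    - [0, 0, 0.0138, 18, -33, 0, 0]
    - [0, 0, 0.0138, 18, -33, 0, 0]
    - [0, 0, 0.0138, 18, -33, 0, 0]
    - [0, 0, 0.0138, 18, -33, 0, 0]
    - [0, 0, 0.0138, 18, -33, 0, 0]
    - [0, 0, 0.0138, 18, -33, 0, 0]
    - [0, 0, 0.0138, 18, -33, 0, 0]
    - [0, 0, 0.0138, 18, -33, 0, 0]
    - [0, 0, 0.0138, 18, -33, 0, 0]
    - [0, 0, 0.0138, 18, -33, 0, 0]
    - [0, 0, 0.0138, 18, -33, 0, 0]
    - [0, 0, 0.0138, 18, -33, 0, 0]
    - [0, 0, 0.0138, 18, -33, 0, 0]
  force: 25

```text
t: 1.77
position: [609.7, -116.1, 222.2]
orientation: [[0.152, 0.988, -0.001], [0.988, -0.152, 0.0], [0.0, -0.001, -1.0]]
ft_force: [0.1, 1.3, 0.6]
width: 87.6
```

>>> drive_tool:
  motion:
    - [0, 0, 0, 5, -7, -20, 0]
    - [0, 0, 0, 5, -7, -20, 0]
    - [0, 0, 0, 5, -7, -25, 0]
    - [0, 0, 0, 5, -7, -25, 0]
    - [0, 0, 0, 4, -7, -25, 0]
    - [0, 0, 0, 0, 0, -25, 0]
    - [0, 0, 0, 0, 0, 0, 0]
    - [0, 0, 0, 0, 0, 0, 0]
    - [0, 0, 0, 0, 0, 0, 0]

```text
t: 2.52
position: [633.9, -149.3, 83.5]
orientation: [[0.152, 0.988, 0.001], [0.988, -0.152, -0.0], [-0.0, 0.001, -1.0]]
ft_force: [0.4, -0.3, 0.9]
width: 88.1
```

Run:
```python
from h import *
for n,(u,v,w,h) in dict(side=(320,180,240,180),top=(350,140,160,120)).items():
    p,d=manip.capture(n);cv2.imwrite(f"pics/{n}1f.png",p[:,:,::-1])
    cv2.imwrite(f"pics/{n}1.png",cv2.resize(p[v:v+h,u:u+w,::-1],(w*400//w,h*400//w),interpolation=cv2.INTER_CUBIC))
a=cv2.imread("pics/side1.png");b=cv2.imread("pics/top1.png");cv2.imwrite("pics/c1.png",np.hstack([a,b]))
s=manip.state();print(s['t'],s['position'],s['orientation'][:2])
```

```text
2.6167 [ 634.68904366 -149.52293679   84.5680725 ] [[ 0.1518752   0.98839568  0.00281143]
 [ 0.98839947 -0.15187271 -0.00107997]]
```

View pics/c1.png

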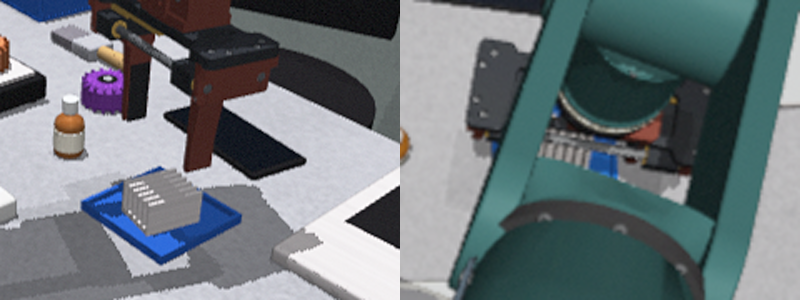

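The jaws straddle the sink with the fins running along between them. I'm descending to TCP z≈16, above the 10 mm tray wall, and gripping.

>>> drive_tool:
  motion:
    - [0, 0, 0, 0, -1, -20, 0]
    - [0, 0, 0, 0, 0, -20, 0]
    - [0, 0, 0, 0, 0, -15, 0]
    - [0, 0, 0, 0, 0, -8, 0]
    - [0, 0, 0, 0, 0, -4, 0]
    - [0, 0, 0, 0, 0, 0, 0]
    - [0, 0, 0, 0, 0, 0, 0.2]
    - [0, 0, 0, 0, 0, 0, 0.4]
    - [0, 0, 0, 0, 0, 0, 0.6]
    - [0, 0, 0, 0, 0, 0, 0.7]
    - [0, 0, 0, 0, 0, 0, 0.7]
    - [0, 0, 0, 0, 0, 0, 0.7]
    - [0, 0, 0, 0, 0, 0, 0.7]
    - [0, 0, 0, 0, 0, 0, 0.7]
    - [0, 0, 0, 0, 0, 0, 0.7]
  force: 25

```text
t: 3.87
position: [633.5, -150.4, 15.7]
orientation: [[0.152, 0.988, -0.0], [0.988, -0.152, -0.0], [-0.0, 0.0, -1.0]]
ft_force: [-0.8, -1.0, 1.1]
width: 43.8
```

>>> drive_tool:
  motion:
    - [0, 0, 0, 0, 0, 6, 0.7]
    - [0, 0, 0, 0, 0, 15, 0.7]
    - [0, 0, 0, 0, 0, 20, 0.7]
    - [0, 0, 0, 0, 0, 19, 0.7]
    - [0, 0, 0, -16, -9, 15, 0.7]
    - [0, 0, 0, -25, -13, 5, 0.7]
    - [0, 0, 0, -25, -13, 0, 0.7]
    - [0, 0, 0, -25, -13, 0, 0.7]
    - [0, 0, 0, -25, -13, 0, 0.7]
    - [0, 0, 0, -25, -13, 0, 0.7]
    - [0, 0, 0, -25, -13, 0, 0.7]
    - [0, 0, 0, -25, -13, 0, 0.7]
    - [0, 0, 0, -15, -5, -10, 0.7]
    - [0, 0, 0, 0, 0, -20, 0.7]
    - [0, 0, 0, 0, 0, -20, 0.7]
    - [0, 0, 0, 0, 0, -15, 0.7]
    - [0, 0, 0, 0, 0, -7, 0.7]
    - [0, 0, 0, 0, 0, 0, 0.7]
    - [0, 0, 0, 0, 0, 0, 0.7]

```text
t: 5.45
position: [427.5, -255.3, 23.7]
orientation: [[0.152, 0.988, -0.0], [0.988, -0.152, 0.0], [0.0, -0.0, -1.0]]
ft_force: [0.3, 0.6, -1.2]
width: 44.0
```

>>> drive_tool:
  motion:
    - [0, 0, 0, 0, 0, -3, 0.7]
    - [0, 0, 0, 0, 0, -2, 0.7]
    - [0, 0, 0, 0, 0, -1.5, 0.7]
    - [0, 0, 0, 0, 0, -1, 0.7]
    - [0, 0, 0, 0, 0, 0, 0.7]
    - [0, 0, 0, 0, 0, 0, 0.7]

```text
t: 5.95
position: [427.5, -255.3, 16.2]
orientation: [[0.152, 0.988, 0.0], [0.988, -0.152, -0.0], [-0.0, 0.0, -1.0]]
ft_force: [-0.5, -0.4, -1.8]
width: 43.8
```

>>> drive_tool:
  motion:
    - [0, 0, 0, 0, 0, -0.5, 0.7]
    - [0, 0, 0, 0, 0, -0.5, 0.7]
    - [0, 0, 0, 0, 0, 0, 0.7]
    - [0, 0, 0, 0, 0, 0, 0.7]

```text
t: 6.28
position: [427.6, -255.5, 15.7]
orientation: [[0.152, 0.988, 0.0], [0.988, -0.152, -0.0], [-0.0, 0.0, -1.0]]
ft_force: [-0.5, 2.0, 5.4]
width: 43.8
```

>>> drive_tool:
  motion:
    - [0, 0, 0, 0, 0, 0, 0.4]
    - [0, 0, 0, 0, 0, 0, 0.2]
    - [0, 0, 0, 0, 0, 0, 0]
    - [0, 0, 0, 0, 0, 0, 0]
    - [0, 0, 0, 0, 0, 0, 0]
    - [0, 0, 0, 0, 0, 10, 0]
    - [0, 0, 0, 0, 0, 25, 0]
    - [0, 0, 0, 0, 0, 30, 0]
    - [0, 0, 0, 0, 0, 30, 0]
    - [0, 0, 0, 0, 0, 30, 0]
    - [0, 0, -0.08, 4, 23, 30, 0]
    - [0, 0, -0.08, 4, 23, 10, 0]
    - [0, 0, -0.08, 4, 23, 0, 0]
    - [0, 0, -0.08, 4, 23, 0, 0]
    - [0, 0, -0.08, 4, 23, 0, 0]
    - [0, 0, -0.08, 4, 23, 0, 0]
    - [0, 0, -0.08, 4, 23, 0, 0]
    - [0, 0, -0.08, 4, 23, 0, 0]
    - [0, 0, -0.076, 5, 23, 0, 0]
    - [0, 0, 0, 5, 19, 0, 0]

```text
t: 7.95
position: [469.2, -27.8, 180.8]
orientation: [[0.766, 0.643, 0.0], [0.643, -0.766, 0.0], [0.0, -0.0, -1.0]]
ft_force: [0.1, -0.0, -0.4]
width: 88.1
```

>>> drive_tool:
  motion:
    - [0, 0, 0, 0, 0, -20, 0]
    - [0, 0, 0, 0, 0, -20, 0]
    - [0, 0, 0, 0, 0, -20, 0]
    - [0, 0, 0, 0, 0, 0, 0]
    - [0, 0, 0, 0, 0, 0, 0]
    - [0, 0, 0, 0, 0, 0, 0]

```text
t: 8.45
position: [469.9, -29.5, 121.1]
orientation: [[0.764, 0.646, 0.001], [0.646, -0.764, -0.0], [0.0, 0.001, -1.0]]
ft_force: [1.1, 0.4, -0.0]
width: 87.9
```

Run:
```python
from h import *
p,d=manip.capture("side");cv2.imwrite("pics/side2.png",cv2.resize(p[120:480,160:480,::-1],None,fx=1.6,fy=1.6))
s=manip.state();print(s['t'],s['position'],np.degrees(np.arctan2(s['orientation'][1][0],s['orientation'][0][0])))
```

```text
8.5 [470.28714636 -29.62954853 121.38334234] 40.20703850940835
```

View pics/side2.png

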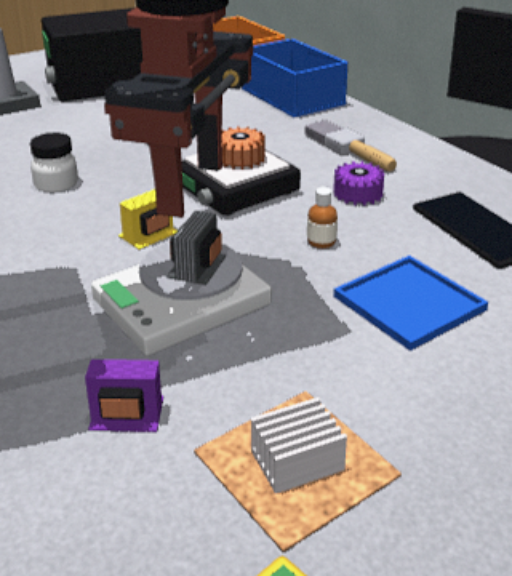

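Sink is upright on the mat. The jaws line up with the transformer's long axis, so I'm descending to TCP z≈50 (12 mm above the pan) and gripping.

>>> drive_tool:
  motion:
    - [0, 0, 0, 0, 0, -20, 0]
    - [0, 0, 0, 0, 0, -20, 0]
    - [0, 0, 0, 0, 0, -15, 0]
    - [0, 0, 0, 0, 0, -10, 0]
    - [0, 0, 0, 0, 0, -6, 0]
    - [0, 0, 0, 0, 0, 0, 0]
    - [0, 0, 0, 0, 0, 0, 0.15]
    - [0, 0, 0, 0, 0, 0, 0.3]
    - [0, 0, 0, 0, 0, 0, 0.4]
    - [0, 0, 0, 0, 0, 0, 0.6]
    - [0, 0, 0, 0, 0, 0, 0.6]
    - [0, 0, 0, 0, 0, 0, 0.6]
    - [0, 0, 0, 0, 0, 0, 0.6]
    - [0, 0, 0, 0, 0, 0, 0.6]
  force: 30

```text
t: 9.67
position: [470.0, -29.3, 49.6]
orientation: [[0.764, 0.646, 0.001], [0.646, -0.764, -0.0], [0.001, 0.001, -1.0]]
ft_force: [-0.2, 1.1, 5.2]
width: 53.8
```

>>> drive_tool:
  motion:
    - [0, 0, 0, 0, 0, 5, 0.6]
    - [0, 0, 0, 0, 0, 12, 0.6]
    - [0, 0, 0, 0, 0, 20, 0.6]
    - [0, 0, 0, 0, 0, 20, 0.6]
    - [0, 0, 0, 0, 0, 20, 0.6]
    - [0, 0, -0.065, 16, -11, 5, 0.6]
    - [0, 0, -0.065, 17, -12, 0, 0.6]
    - [0, 0, -0.065, 17, -12, 0, 0.6]
    - [0, 0, -0.065, 17, -12, 0, 0.6]
    - [0, 0, -0.065, 17, -12, 0, 0.6]
    - [0, 0, -0.065, 17, -12, 0, 0.6]
    - [0, 0, -0.065, 17, -12, 0, 0.6]
    - [0, 0, -0.065, 17, -12, 0, 0.6]
    - [0, 0, -0.065, 17, -12, 0, 0.6]
    - [0, 0, -0.065, 16, -10, 0, 0.6]
    - [0, 0, 0, 0, 0, -20, 0.6]
    - [0, 0, 0, 0, 0, -30, 0.6]
    - [0, 0, 0, 0, 0, -20, 0.6]
    - [0, 0, 0, 0, 0, 0, 0.6]
    - [0, 0, 0, 0, 0, 0, 0.6]

```text
t: 11.33
position: [635.6, -145.8, 59.6]
orientation: [[0.999, 0.052, -0.005], [0.052, -0.999, 0.001], [-0.004, -0.002, -1.0]]
ft_force: [-0.3, -0.5, -2.3]
width: 53.9
```

>>> drive_tool:
  motion:
    - [0, 0, 0, 0.5, -0.5, -15, 0.6]
    - [0, 0, 0, 0, 0, -15, 0.6]
    - [0, 0, 0, 0, 0, -10, 0.6]
    - [0, 0, 0, 0, 0, -2, 0.6]
    - [0, 0, 0, 0, 0, 0, 0.6]
    - [0, 0, 0, 0, 0, 0, 0.6]

```text
t: 11.83
position: [638.6, -147.0, 20.1]
orientation: [[0.999, 0.052, 0.001], [0.052, -0.999, -0.0], [0.001, 0.0, -1.0]]
ft_force: [0.5, -0.3, -2.8]
width: 53.9
```

>>> drive_tool:
  motion:
    - [0, 0, 0, -0.5, 0, -2, 0.6]
    - [0, 0, 0, 0, 0, -1, 0.6]
    - [0, 0, 0, 0, 0, -0.7, 0.6]
    - [0, 0, 0, 0, 0, 0, 0.6]
    - [0, 0, 0, 0, 0, 0, 0.6]

```text
t: 12.25
position: [637.6, -146.9, 15.6]
orientation: [[0.999, 0.052, 0.0], [0.052, -0.999, -0.0], [0.0, 0.0, -1.0]]
ft_force: [0.9, -0.3, -3.0]
width: 53.7
```

>>> drive_tool:
  motion:
    - [0, 0, 0, 0, 0, -0.5, 0.6]
    - [0, 0, 0, 0, 0, 0, 0.6]
    - [0, 0, 0, 0, 0, 0, 0.6]

```text
t: 12.5
position: [637.6, -146.9, 15.6]
orientation: [[0.999, 0.052, 0.0], [0.052, -0.999, -0.0], [0.0, 0.0, -1.0]]
ft_force: [-2.1, 0.1, 5.8]
width: 53.9
```

>>> drive_tool:
  motion:
    - [0, 0, 0, 0, 0, 0, 0.4]
    - [0, 0, 0, 0, 0, 0, 0.2]
    - [0, 0, 0, 0, 0, 0, 0]
    - [0, 0, 0, 0, 0, 0, 0]
    - [0, 0, 0, 0, 0, 0, 0]
    - [0, 0, 0, 0, 0, 10, 0]
    - [0, 0, 0, 0, 0, 25, 0]
    - [0, 0, 0, 0, 0, 30, 0]
    - [0, 0, 0, 0, 0, 30, 0]
    - [0, 0, 0, 0, 0, 30, 0]
    - [0, 0, 0, -1, 30, 20, 0]
    - [0, 0, 0, -1, 30, 0, 0]
    - [0, 0, 0, -1, 30, 0, 0]
    - [0, 0, 0, -1, 30, 0, 0]
    - [0, 0, 0, -1, 30, 0, 0]
    - [0, 0, 0, -1, 30, 0, 0]
    - [0, 0, 0, -1, 30, 0, 0]
    - [0, 0, 0, -1, 30, 0, 0]
    - [0, 0, 0, 0, 30, 0, 0]
    - [0, 0, 0, 0, 27, 0, 0]

```text
t: 14.17
position: [629.2, 152.0, 160.7]
orientation: [[0.999, 0.052, 0.0], [0.052, -0.999, 0.0], [0.001, -0.0, -1.0]]
ft_force: [0.7, 0.4, 0.1]
width: 88.2
```

>>> drive_tool:
  motion:
    - [0, 0, 0, 0, 0, -20, 0]
    - [0, 0, 0, 0, 0, -20, 0]
    - [0, 0, 0, 0, 0, -10, 0]
    - [0, 0, 0, 0, 0, 0, 0]
    - [0, 0, 0, 0, 0, 0, 0]
    - [0, 0, 0, 0, 0, 0, 0]

```text
t: 14.67
position: [630.3, 149.8, 111.0]
orientation: [[0.999, 0.051, 0.001], [0.051, -0.999, 0.0], [0.001, -0.0, -1.0]]
ft_force: [0.5, -0.0, 0.5]
width: 87.7
```

Run:
```python
from h import *
q,d=manip.capture("top");W=cloud("top",d)
print(rect(W,(380,165,445,235),30,60), rect(W,(380,165,445,235),44,60));print(rect(W,(436,270,490,330),20,45))
p,d=manip.capture("side");cv2.imwrite("pics/c3.png",np.hstack([cv2.resize(p[130:370,210:490,::-1],None,fx=1.6,fy=1.6),cv2.resize(q[150:350,380:500,::-1],(230,384))]))
s=manip.state();print(s['t'],s['position'])
```

```text
(463, array([ 635. , -148.1]), array([55.8, 39.5]), 1.2, 47.2) (302, array([ 635.1, -147.2]), array([55.1, 32. ]), 4.8, 49.1)
(533, array([ 428.8, -256. ]), array([46. , 56.2]), 80.9, 33.4)
14.7667 [630.48435013 149.88026372 111.25143254]
```

View pics/c3.png

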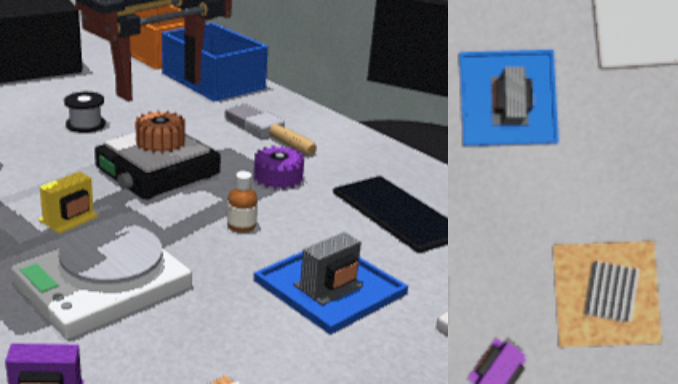

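Transformer stands upright, centred in the tray; the jaws are over the copper toroid. Descending.

>>> drive_tool:
  motion:
    - [0, 0, 0, 0, 0, -20, 0]
    - [0, 0, 0, 0, 0, -20, 0]
    - [0, 0, 0, 0, 0, -15, 0]
    - [0, 0, 0, 0, 0, -6, 0]
    - [0, 0, 0, 0, 0, -4, 0]
    - [0, 0, 0, 0, 0, 0, 0]
    - [0, 0, 0, 0, 0, 0, 0.15]
    - [0, 0, 0, 0, 0, 0, 0.3]
    - [0, 0, 0, 0, 0, 0, 0.5]
    - [0, 0, 0, 0, 0, 0, 0.5]
    - [0, 0, 0, 0, 0, 0, 0.5]
    - [0, 0, 0, 0, 0, 0, 0.5]
    - [0, 0, 0, 0, 0, 0, 0.5]
  force: 35

```text
t: 15.85
position: [630.4, 150.3, 45.6]
orientation: [[0.999, 0.052, 0.002], [0.052, -0.999, 0.0], [0.002, -0.0, -1.0]]
ft_force: [1.5, 0.0, 4.1]
width: 59.3
```

>>> drive_tool:
  motion:
    - [0, 0, 0, 0, 0, 5, 0.5]
    - [0, 0, 0, 0, 0, 12, 0.5]
    - [0, 0, 0, 0, 0, 20, 0.5]
    - [0, 0, 0, 0, 0, 20, 0.5]
    - [0, 0, 0, 0, 0, 18, 0.5]
    - [0, 0, 0, -16, -17, 5, 0.5]
    - [0, 0, 0, -20, -21, 0, 0.5]
    - [0, 0, 0, -20, -21, 0, 0.5]
    - [0, 0, 0, -20, -21, 0, 0.5]
    - [0, 0, 0, -20, -21, 0, 0.5]
    - [0, 0, 0, -20, -21, 0, 0.5]
    - [0, 0, 0, -20, -21, 0, 0.5]
    - [0, 0, 0, -16, -18, 0, 0.5]
    - [0, 0, 0, -12, -14, -10, 0.5]
    - [0, 0, 0, 0, 0, -20, 0.5]
    - [0, 0, 0, 0, 0, -20, 0.5]
    - [0, 0, 0, 0, 0, -14, 0.5]
    - [0, 0, 0, 0, 0, 0, 0.5]
    - [0, 0, 0, 0, 0, 0, 0.5]
    - [0, 0, 0, 0, 0, 0, 0.5]

```text
t: 17.52
position: [465.8, -24.8, 61.7]
orientation: [[0.999, 0.052, 0.0], [0.052, -0.999, -0.0], [0.0, 0.0, -1.0]]
ft_force: [-0.0, 0.5, -4.0]
width: 59.6
```

Over the pan. Lowering gently.

>>> drive_tool:
  motion:
    - [0, 0, 0, 0, 0, -6, 0.5]
    - [0, 0, 0, 0, 0, -4, 0.5]
    - [0, 0, 0, 0, 0, -3, 0.5]
    - [0, 0, 0, 0, 0, -1.5, 0.5]
    - [0, 0, 0, 0, 0, -0.5, 0.5]
    - [0, 0, 0, 0, 0, -0.5, 0.5]
    - [0, 0, 0, 0, 0, 0, 0.5]
    - [0, 0, 0, 0, 0, 0, 0.5]

```text
t: 18.18
position: [465.6, -24.9, 45.5]
orientation: [[0.999, 0.052, 0.0], [0.052, -0.999, -0.0], [0.0, 0.0, -1.0]]
ft_force: [-0.4, 0.9, -2.8]
width: 59.5
```

>>> drive_tool:
  motion:
    - [0, 0, 0, 0, 0, -0.4, 0.5]
    - [0, 0, 0, 0, 0, -0.4, 0.5]
    - [0, 0, 0, 0, 0, 0, 0.5]
    - [0, 0, 0, 0, 0, 0, 0.5]

```text
t: 18.52
position: [465.5, -24.9, 44.6]
orientation: [[0.999, 0.052, -0.0], [0.052, -0.999, 0.0], [-0.0, -0.0, -1.0]]
ft_force: [0.2, -0.6, -3.1]
width: 59.8
```

>>> drive_tool:
  motion:
    - [0, 0, 0, 0, 0, -0.3, 0.5]
    - [0, 0, 0, 0, 0, -0.3, 0.5]
    - [0, 0, 0, 0, 0, 0, 0.5]
    - [0, 0, 0, 0, 0, 0, 0.5]

```text
t: 18.85
position: [465.4, -24.8, 44.0]
orientation: [[0.999, 0.052, -0.0], [0.052, -0.999, 0.0], [-0.0, -0.0, -1.0]]
ft_force: [0.2, -0.1, -3.9]
width: 59.7
```

>>> drive_tool:
  motion:
    - [0, 0, 0, 0, 0, -0.3, 0.5]
    - [0, 0, 0, 0, 0, 0, 0.5]
    - [0, 0, 0, 0, 0, 0, 0.5]

```text
t: 19.1
position: [465.4, -24.8, 43.7]
orientation: [[0.999, 0.052, -0.0], [0.052, -0.999, 0.0], [-0.0, -0.0, -1.0]]
ft_force: [-0.1, -0.4, -4.0]
width: 59.7
```

>>> drive_tool:
  motion:
    - [0, 0, 0, 0, 0, -0.3, 0.5]
    - [0, 0, 0, 0, 0, 0, 0.5]
    - [0, 0, 0, 0, 0, 0, 0.5]

```text
t: 19.35
position: [465.4, -24.9, 43.6]
orientation: [[0.999, 0.052, -0.0], [0.052, -0.999, -0.0], [-0.0, 0.0, -1.0]]
ft_force: [-0.5, 0.5, 1.4]
width: 59.4
```

>>> drive_tool:
  motion:
    - [0, 0, 0, 0, 0, 0, 0.35]
    - [0, 0, 0, 0, 0, 0, 0.2]
    - [0, 0, 0, 0, 0, 0, 0]
    - [0, 0, 0, 0, 0, 0, 0]
    - [0, 0, 0, 0, 0, 0, 0]
    - [0, 0, 0, 0, 0, 10, 0]
    - [0, 0, 0, 0, 0, 20, 0]
    - [0, 0, 0, 0, 0, 30, 0]
    - [0, 0, 0, 0, 0, 25, 0]
    - [0, 0, 0.1, -3, -18, 20, 0]
    - [0, 0, 0.1, -3, -18, 0, 0]
    - [0, 0, 0.1, -3, -18, 0, 0]
    - [0, 0, 0.1, -3, -18, 0, 0]
    - [0, 0, 0.1, -3, -18, 0, 0]
    - [0, 0, 0.1, -3, -18, 0, 0]
    - [0, 0, 0.1, -3, -18, 0, 0]
    - [0, 0, 0.1, -3, -18, 0, 0]
    - [0, 0, 0.1, -3, -18, 0, 0]
    - [0, 0, 0.1, -3, -18, 0, 0]
    - [0, 0, 0.1, -3, -18, 0, 0]

```text
t: 21.02
position: [432.2, -223.7, 148.4]
orientation: [[0.402, 0.916, -0.0], [0.916, -0.402, -0.0], [-0.0, 0.0, -1.0]]
ft_force: [-0.4, -0.7, -0.1]
width: 87.9
```

>>> drive_tool:
  motion:
    - [0, 0, 0.1, -3, -18, 0, 0]
    - [0, 0, 0.1, -2, -14, 0, 0]
    - [0, 0, 0.06, 0, 0, -20, 0]
    - [0, 0, 0, 0, 0, -20, 0]
    - [0, 0, 0, 0, 0, -20, 0]
    - [0, 0, 0, 0, 0, 0, 0]
    - [0, 0, 0, 0, 0, 0, 0]
    - [0, 0, 0, 0, 0, 0, 0]

```text
t: 21.68
position: [427.8, -255.1, 89.1]
orientation: [[0.158, 0.987, 0.0], [0.987, -0.158, -0.0], [-0.0, 0.0, -1.0]]
ft_force: [-0.1, -0.6, -0.4]
width: 88.1
```

Run:
```python
from h import *
q,d=manip.capture("top");W=cloud("top",d)
print(rect(W,(330,250,380,305),55,85))
p,d=manip.capture("side");cv2.imwrite("pics/c4.png",cv2.resize(p[150:470,160:480,::-1],None,fx=1.7,fy=1.7))
s=manip.state();print(s['t'],s['position'],s['orientation'][:2,0])
```

```text
(703, array([463. , -24.3]), array([58.3, 58.2]), 69.0, 68.1)
21.7833 [ 428.29329038 -255.39759652   89.58823834] [0.15795151 0.98744616]
```

View pics/c4.png

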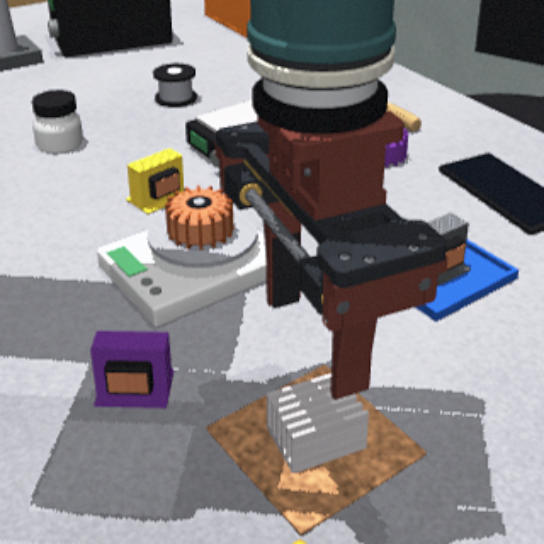

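Toroid sits flat and centred on the pan; the jaws are over the sink. Picking it up.

>>> drive_tool:
  motion:
    - [0, 0, 0, 0, 0, -20, 0]
    - [0, 0, 0, 0, 0, -20, 0]
    - [0, 0, 0, 0, 0, -18, 0]
    - [0, 0, 0, 0, 0, -10, 0]
    - [0, 0, 0, 0, 0, -5, 0]
    - [0, 0, 0, 0, 0, 0, 0]
    - [0, 0, 0, 0, 0, 0, 0.2]
    - [0, 0, 0, 0, 0, 0, 0.4]
    - [0, 0, 0, 0, 0, 0, 0.6]
    - [0, 0, 0, 0, 0, 0, 0.7]
    - [0, 0, 0, 0, 0, 0, 0.7]
    - [0, 0, 0, 0, 0, 0, 0.7]
    - [0, 0, 0, 0, 0, 0, 0.7]
    - [0, 0, 0, 0, 0, 0, 0.7]
  force: 25

```text
t: 22.95
position: [427.6, -255.0, 15.6]
orientation: [[0.158, 0.987, 0.0], [0.987, -0.158, -0.0], [-0.0, 0.0, -1.0]]
ft_force: [-1.3, -0.3, 2.7]
width: 43.6
```

>>> drive_tool:
  motion:
    - [0, 0, 0, 0, 0, 6, 0.7]
    - [0, 0, 0, 0, 0, 14, 0.7]
    - [0, 0, 0, 0, 0, 25, 0.7]
    - [0, 0, 0, 0, 0, 30, 0.7]
    - [0, 0, 0, 0, 0, 30, 0.7]
    - [0, 0, 0.015, 10, 20, 20, 0.7]
    - [0, 0, 0.015, 14, 29, 5, 0.7]
    - [0, 0, 0.015, 14, 29, 0, 0.7]
    - [0, 0, 0.015, 14, 29, 0, 0.7]
    - [0, 0, 0.015, 14, 29, 0, 0.7]
    - [0, 0, 0.015, 14, 29, 0, 0.7]
    - [0, 0, 0.015, 14, 29, 0, 0.7]
    - [0, 0, 0.015, 14, 29, 0, 0.7]
    - [0, 0, 0.015, 14, 29, 0, 0.7]
    - [0, 0, 0.015, 14, 29, 0, 0.7]
    - [0, 0, 0.015, 14, 29, 0, 0.7]
    - [0, 0, 0.015, 14, 29, 0, 0.7]
    - [0, 0, 0.015, 14, 29, 0, 0.7]
    - [0, 0, 0.015, 14, 29, 0, 0.7]
    - [0, 0, 0, 5, 7, 0, 0.7]

```text
t: 24.62
position: [625.8, 153.5, 145.5]
orientation: [[-0.054, 0.999, 0.001], [0.999, 0.054, 0.002], [0.002, 0.001, -1.0]]
ft_force: [1.6, 0.0, -2.5]
width: 43.9
```

>>> drive_tool:
  motion:
    - [0, 0, 0, 0, 0, -20, 0.7]
    - [0, 0, 0, 0, 0, -30, 0.7]
    - [0, 0, 0, 0, 0, -20, 0.7]
    - [0, 0, 0, 0, 0, -10, 0.7]
    - [0, 0, 0, 0, 0, 0, 0.7]
    - [0, 0, 0, 0, 0, 0, 0.7]
    - [0, 0, 0, 0, 0, 0, 0.7]

```text
t: 25.2
position: [625.5, 149.0, 66.7]
orientation: [[-0.051, 0.999, 0.002], [0.999, 0.051, 0.0], [0.0, 0.002, -1.0]]
ft_force: [1.0, -0.5, -2.4]
width: 44.0
```

>>> drive_tool:
  motion:
    - [0, 0, 0, 0, 0, -5, 0.7]
    - [0, 0, 0, 0, 0, -4, 0.7]
    - [0, 0, 0, 0, 0, -3, 0.7]
    - [0, 0, 0, 0, 0, -1.5, 0.7]
    - [0, 0, 0, 0, 0, -0.5, 0.7]
    - [0, 0, 0, 0, 0, 0, 0.7]
    - [0, 0, 0, 0, 0, 0, 0.7]

```text
t: 25.78
position: [624.4, 149.1, 51.6]
orientation: [[-0.051, 0.999, -0.0], [0.999, 0.051, -0.0], [-0.0, -0.0, -1.0]]
ft_force: [-1.4, -0.8, 0.8]
width: 44.0
```

>>> drive_tool:
  motion:
    - [0, 0, 0, 0, 0, -0.4, 0.7]
    - [0, 0, 0, 0, 0, 0, 0.7]
    - [0, 0, 0, 0, 0, 0, 0.7]

```text
t: 26.03
position: [624.4, 149.1, 51.6]
orientation: [[-0.051, 0.999, 0.0], [0.999, 0.051, -0.0], [-0.0, 0.0, -1.0]]
ft_force: [-2.0, -1.2, 4.9]
width: 43.8
```

Contact. Releasing, then withdrawing up and to the left, clear of the view.

>>> drive_tool:
  motion:
    - [0, 0, 0, 0, 0, 0, 0.4]
    - [0, 0, 0, 0, 0, 0, 0.2]
    - [0, 0, 0, 0, 0, 0, 0]
    - [0, 0, 0, 0, 0, 0, 0]
    - [0, 0, 0, 0, 0, 0, 0]
    - [0, 0, 0, 0, 0, 10, 0]
    - [0, 0, 0, 0, 0, 20, 0]
    - [0, 0, 0, 0, 0, 30, 0]
    - [0, 0, 0, 0, 0, 30, 0]
    - [0, 0, 0, 0, 0, 30, 0]
    - [0, 0, 0, -10, 20, 30, 0]
    - [0, 0, 0, -20, 30, 10, 0]
    - [0, 0, 0, -20, 30, 0, 0]
    - [0, 0, 0, -20, 30, 0, 0]
    - [0, 0, 0, -20, 30, 0, 0]
    - [0, 0, 0, -20, 30, 0, 0]
    - [0, 0, 0, -20, 30, 0, 0]
    - [0, 0, 0, -20, 30, 0, 0]
    - [0, 0, 0, -20, 30, 0, 0]
    - [0, 0, 0, -20, 30, 0, 0]

```text
t: 27.7
position: [433.3, 440.5, 212.0]
orientation: [[-0.051, 0.999, 0.001], [0.999, 0.051, 0.0], [0.0, 0.001, -1.0]]
ft_force: [0.0, -0.4, 0.8]
width: 87.6
```

>>> drive_tool:
  motion:
    - [0, 0, 0, -20, 30, 0, 0]
    - [0, 0, 0, -20, 30, 0, 0]
    - [0, 0, 0, -20, 20, 0, 0]
    - [0, 0, 0, -20, 20, 0, 0]
    - [0, 0, 0, 0, 0, 0, 0]
    - [0, 0, 0, 0, 0, 0, 0]
    - [0, 0, 0, 0, 0, 0, 0]
    - [0, 0, 0, 0, 0, 0, 0]

```text
t: 28.37
position: [355.4, 538.3, 211.3]
orientation: [[-0.05, 0.999, 0.001], [0.999, 0.05, -0.0], [-0.0, 0.0, -1.0]]
ft_force: [0.4, -0.2, 0.8]
width: 87.9
```

Run:
```python
from h import *
q,d=manip.capture("top");W=cloud("top",d)
for k,b,lo,hi in [("toroid/scale 466,-24",(330,250,380,305),55,85),("sink/hot 625,149",(245,172,300,230),55,85),("trans/tray 638,-147",(380,165,445,235),30,60),("jar",(178,270,214,304),50,70),("spool",(163,185,198,220),30,50),("flux",(333,185,358,210),25,80)]: print(k,*rect(W,b,lo,hi))
p,_=manip.capture("side")
cv2.imwrite("pics/c5.png",np.hstack([cv2.resize(q[150:350,150:500,::-1],None,fx=1.25,fy=1.25),cv2.resize(p[150:450,170:490,::-1],(267,250))]))
s=manip.state();print(s['t'],s['position'],s['width'])
```

```text
toroid/scale 466,-24 701 [463.5 -24.6] [59.  57.1] 11.1 68.1
sink/hot 625,149 418 [626.1 149.3] [57.7 44.4] 3.0 69.9
trans/tray 638,-147 467 [ 634.7 -147.6] [55.1 40.5] 0.8 47.4
jar 505 [440.1 290.5] [48.8 48.3] 33.0 58.9
spool 589 [616.7 333.6] [55.4 55.3] 9.4 38.9
flux 202 [634.5  -8.8] [30.2 31.2] 1.7 42.6
28.4667 [355.51200565 538.22421594 211.20884618] 87.69326501973772
```

View pics/c5.png

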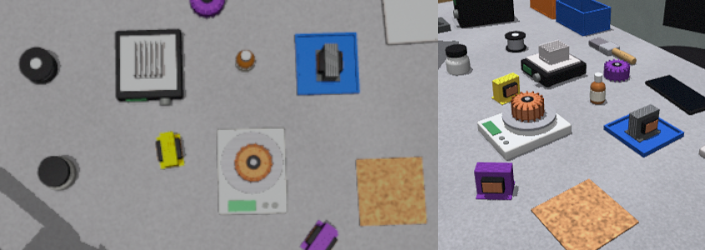

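All three parts are upright and centred within about 3 mm. The bystanders measure the same as before, and the arm is clear.

```bash
python3 -c "
from station import manip
print(manip.close_job())"
```

```text
the job is handed in; nothing more can be done
None
```

The job is done and handed in at about 28.5 s of robot time, against the 109 s limit. I moved the heat sink to the cork mat and let go of it there. Then I put the transformer in the tray, the toroid on the scale's pan and the heat sink on the hot plate. The toroid was lowered onto the pan in 0.3 mm steps; the largest upward force read while setting it down was about 1.4 N.

**Last camera check:** all three parts stand upright, and the gripper is open and well clear.

| Part | Station | Measured offset from centre |
|---|---|---|
| Heat sink | Hot plate | about 1 mm |
| Toroid | Scale pan | about 2 mm |
| Transformer | Tray | about 3 mm |

- **Bystanders:** the jar, spool and bottle measured within 1 mm of where they started. I never went near the purple and yellow look-alikes, and they show in the last picture standing as before, though I didn't measure them again.
- **Disagreement:** the arm's own reading when it let go put the transformer under 1 mm off centre, against 3 mm from the camera. Camera calibration is only good to about 2 mm, so I left it as it was.
- **Failures:** no check failed.

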